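Load a rock-pellet holder rim down in the reader and close its shutter

ROBOT

A 7-joint arm with a two-finger parallel gripper is mounted at the origin on the work surface. World frame = base frame: x ahead of the robot, y to its left, z up, the work surface at z = 0. Lengths are in m, angles in rad, forces in N, time in s.
With the tool pointing down it reaches from about 0.425 to 0.875 m from the base axis. Payload 4.7 kg.
Tool frame: the origin (TCP) lies at the very end of the fingers, on their centre line; the grasp point (between the pads) lies 19 mm behind it (ctrl.grasp_offset is the distance from the TCP to the grasp point, in m); z points along the fingers, y is the direction in which the jaws open and shut (so a half turn about z gives the same grasp; the last joint's range is limited). The gripper opens to 87 mm and grips with 3 to 60 N. Pads are 19 mm wide; open, the fingers measure 117 mm over their backs; the gripper's body (75 mm by 190 mm) begins 51 mm behind the grasp point.
Start: joints at [-1.305, 0.321, -0.07, 1.45, 0.023, 1.371, -0.057], TCP at [0.162, 0.63, 0.223] pointing down, gripper open.
Joint ranges: [-2.86, 2.86], [-0.3, 2.09], [-1.38, 1.24], [0.06, 2.45], [-1.56, 4.7], [0.09, 2.05], [-2.69, 2.69]. Speed limits (rad/s): [2.57, 2.57, 3.14, 3.14, 3.14, 3.14, 3.14].

INTERFACE

Orientations are given as a rotation vector (axis times angle).
In Python, from bench import ctrl gives the robot as it stands.
- The arm moves only by the shell command python3 -m creep 'ROWS' [FORCE]. ROWS is JSON, a list that holds one entry, the list of rows, each a list of 7 numbers: the opening, from 0 (shut) to 1 (fully open), then the shift along the tool's x, y, z in mm, then the turn, a rotation vector about the tool's x, y, z in rad. In form: [[[grip, dx, dy, dz, rx, ry, rz], ...]]. A call has 1 to 5 rows; each row is the pose to reach, as a shift and turn from the pose commanded when the call began, along the tool's axes at that moment; what a row does not reach only later rows make up. A row lasts 1/10 s, in which the tool goes at most 50 mm and 8.59 degrees, less where a joint would pass 70% of its speed; a pose out of reach is approached as far as the arm can. A call with a gripper value outside its range is refused whole. The fingers move at their own pace and stop on an object; FORCE is the grip in N (left out, the last holds). Time passes only in rows, so rows that repeat a pose let the fingers close. It gives the time, the measured TCP pose, the force and the opening at its end, in the units of the state.
- ctrl.get_state(): the state, without advancing time (a new reading comes with each control period).
- ctrl.get_image(name): name is "scene" or "top" or "wrist"; returns the picture (420x560x3 uint8, red, green, blue); there is no depth.
- ctrl.camera_params(name): a dict with "K" (3x3 intrinsics, pixels), "pose" (4x4, takes a point from camera to world coordinates). Camera axes: x right, y down, z forward; pixel columns grow to the right and rows downward; lengths in m; the calibration is good to about 2 mm. A picture is of the moment at which its call begins: read the wrist's pose just before it. camera_params takes no time and is no camera call; for the wrist camera it gives the pose at the moment of the call.
- ctrl.close_job(): hands the job in, once; it reports no verdict.
The state is a dict: "time": time; "joint_positions": joint angles; "qd": joint speeds; "joint_torque": joint torques, N m; "position": TCP position; "tool_rot": TCP orientation; "ft_force": force on the tool from outside, world axes, zero at the start; "torque": the same for the moment, N m; "grip_width": opening from 0.0 (shut) to 1.0 (fully open).
Only numpy, scipy, OpenCV 4.12 (cv2) and the standard library are available. Lean on these libraries where they do the work, as an engineer would, in place of code of your own. Each camera call takes 0.05 s, during which the arm holds its last target. There are 200 camera calls.

TASK

The blue pellet holder is standing on edge on the deck of the grey reader. Tip it over so that its hollow rim side, with the dark pellet, faces down and the yellow dot faces up, slide it into the round port until it has dropped in flat, then push the orange shutter fully home over it. Leave the green holder, the beakers, the brush and the jar where they are.

Things in the scene. Friction and masses are not known exactly. Their poses are not given: they have to be found in the camera images.
- reader: Grey reader fixed to the table, 260 (x) by 460 (y) by 60 mm high; its flat top is the deck. Origin: centre of its underside, z up. The round port lies near its +y end. A dark guide block, 40 wide and 34 mm above the deck, runs along the +x edge from y = 30 to 230 mm. The deck from y = -230 to 40 mm is bare and smooth.
- port (a point): Centre of the port's mouth, at deck height; reader's axes, at x = 0, y = 85 mm in its frame. A round flat-floored recess 66 mm wide, 7 mm deep, with a 1.5 mm chamfer; the blue holder drops in at any yaw and then stands 15 mm above the deck.
- holder: Blue octagonal pellet holder, 56 mm across flats (60.6 across corners), 22 mm thick, 110 g. Origin: its centre. z = axis of the octagon, out of the back (yellow dot 30 mm wide); the -z face is the rim side: a hollow within a 5 mm rim, dark pellet inside. Starts on the bare deck standing on a flat, origin 28 mm above the deck, y axis up, z level in any heading.
- dot (a point): Centre of the yellow dot on the holder's back, 11 mm from its centre. Pushed slowly on the back near the top (42 mm above the deck), the holder pivots on its lower edge and falls on its rim side, its centre about 39 mm further on. Flat on the deck its centre is 11 mm above it; seated rim down in the port, 4 mm above the deck (port point).
- shutter (a joint): Travel of the orange shutter plate, m: 0 = open, 0.100 = fully home over the port; starts at 0 to 0.015. Slides along the reader's -y, stays where left (1.5 N friction). Plate 128 (x) by 90 (y) by 6 mm, underside 19 mm above the deck: it passes over a seated holder, not over one not down in the port. At 0 it covers y = 140 to 230 mm of the reader.
- tab (a point): On the black upright tab on the shutter, mid-width, 50 mm above the deck, 9 mm below the tab's top. The tab is 50 mm along the reader's x, 8 mm thick along its y, 34 mm tall above the plate. Push its +y side towards the reader's -y to close the shutter. At joint value q it is at x = 0, y = 197 mm - q in the reader's frame.
- standard: Green holder of the same shape and size lying rim up (white pellet seen) on the deck near the -x edge beside the shutter; 22 mm thick, origin at its centre. Bystander.
- beaker_a: Glass beaker, 68 mm wide and 95 mm high, on the table on the reader's -y side. Origin: centre of its underside. Bystander.
- beaker_b: Glass beaker, 52 mm wide and 70 mm high, on the table on the reader's +y side. Origin: centre of its underside. Bystander.
- brush: Brush, 170 mm long, lying on the table on the reader's +y side. Bystander.
- jar: Amber glass jar with white cap, 56 mm wide and 80 mm high, on the table on the reader's -y side. Bystander.
Mind the look-alikes: they are no part of the job. Of the things shaped like the holder, the blue one is meant.

How it is judged:
By the outcome, as a careful person would: the job done as asked, in the order asked, and still so for the second after the job is handed in, with the robot touching nothing.
It also fails if it takes over 58 s, if anything falls off the work surface, if the arm or the gripper's body presses on something with over 40 N, if the wrist force passes 120 N, or if a joint passes its speed limit or range.

## Working session

There is one attempt and no reset: what is moved stays moved. The work goes in short steps, Python scripts to look and compute and a shell command to move; the robot and the scene stay as the last step left them, time stands still between calls to the robot, and variables do not carry over. Pictures are saved under pics/ and viewed, about 8 in all and at most 12, crops included, and the job is handed in when it is done.

```bash
mkdir -p pics; ls
python3 - <<'E'
from bench import ctrl
import cv2,numpy as np
for n in("scene","top"):
    im=ctrl.get_image(n);cv2.imwrite(f"pics/{n}0.png",im[:,:,::-1])
    p=ctrl.camera_params(n);print(n,np.round(p["K"],1).tolist(),np.round(p["pose"],3).tolist())
s=ctrl.get_state();print(s["time"],s["position"],s["tool_rot"],s["ft_force"],s["grip_width"])
E
```

```text
pics
scene [[514.7, 0.0, 276.9], [0.0, 514.7, 204.2], [0.0, 0.0, 1.0]] [[-0.765, 0.415, -0.493, 1.231], [0.644, 0.477, -0.598, 0.856], [-0.013, -0.775, -0.632, 1.001], [0.0, 0.0, 0.0, 1.0]]
top [[502.4, 0.0, 282.2], [0.0, 502.4, 212.0], [0.0, 0.0, 1.0]] [[-0.012, -0.995, 0.098, 0.43], [-1.0, 0.01, -0.022, 0.027], [0.021, -0.098, -0.995, 1.282], [0.0, 0.0, 0.0, 1.0]]
0.1 [0.16191056 0.62902262 0.22159587] [-3.94448798e-01 -3.11664356e+00  2.59126946e-03] [-1.0759968   0.0193525   0.79223951] 0.9996917687197419
```

View pics/top0.png

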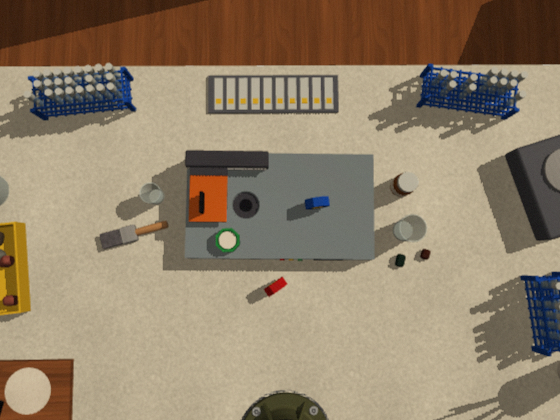

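View pics/scene0.png

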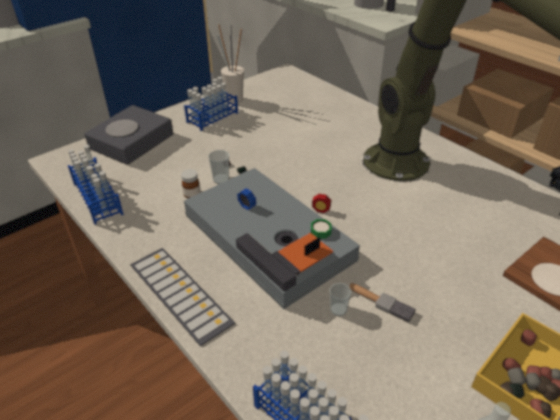

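Holder-shaped candidates in the top view are blue at (317,202) on the deck, green at (227,240) lying by the shutter, and red at (276,287) standing on the table. By the description I choose the blue one. Also seen: the port at (246,205), the shutter tab at (201,202) and the guide block at (228,159). Next I measure and make a close crop.

```bash
cat > h.py <<'E'
from bench import ctrl
import cv2,numpy as np
def ray(n,uv,z,p=None):
    p=p or ctrl.camera_params(n);T=p["pose"];d=T[:3,:3]@np.linalg.inv(p["K"])@[uv[0],uv[1],1];o=T[:3,3]
    return o+d*(z-o[2])/d[2]
def proj(n,X):
    p=ctrl.camera_params(n);T=p["pose"];c=T[:3,:3].T@(np.array(X)-T[:3,3]);c=p["K"]@c;return c[:2]/c[2]
def comp(m):
    n,l,s,c=cv2.connectedComponentsWithStats(m.astype(np.uint8));i=1+np.argmax(s[1:,4]);return l==i,s[i],c[i]
def hsv(im): return cv2.cvtColor(im,cv2.COLOR_RGB2HSV).astype(int)
E
python3 - <<'E'
from h import *
im=cv2.imread("pics/top0.png")[:,:,::-1].copy();h=hsv(im)
roi=np.zeros(im.shape[:2],bool);roi[148:262,180:380]=1
H,S,V=h[...,0],h[...,1],h[...,2]
print("deck samples",h[180,340],h[240,340],h[130,340],h[300,340],h[220,430])
# reader: bluish-grey
g=roi&(H>85)&(H<125)&(S>15)&(V>60)
m,s,c=comp(g);cn=max(cv2.findContours(m.astype(np.uint8),0,1)[0],key=cv2.contourArea)
print("deck bbox",s);ra=cv2.minAreaRect(cn);print(ra)
for q in cv2.boxPoints(ra):print(q.round(1),ray("top",q,.06).round(4))
b=roi&(H>100)&(H<125)&(S>150);b[:,:280]=0;m,s,c=comp(b);ys,xs=np.nonzero(m)
print("blue",s,c,cv2.minAreaRect(np.c_[xs,ys].astype(np.float32)))
o=roi&(H<15)&(S>180);m,s,c=comp(o);ys,xs=np.nonzero(m);r=cv2.minAreaRect(np.c_[xs,ys].astype(np.float32));print("orange",r)
for q in cv2.boxPoints(r):print(ray("top",q,.085).round(4))
d=roi&(V<45);d[:170]=0;d[:,:225]=0;d[:,270:]=0;m,s,c=comp(d);print("port dark",s,c,ray("top",c,.055).round(4))
d=roi&(V<45);d[:170]=0;d[:,225:]=0;m,s,c=comp(d);print("tab dark",s,c,ray("top",c,.119).round(4))
s=cv2.imread("pics/scene0.png")
a=cv2.resize(cv2.imread("pics/top0.png")[175:230,180:345],None,fx=4.8,fy=4.8,interpolation=2)
b=cv2.resize(s[165:275,180:345],None,fx=3,fy=3,interpolation=2)
o=np.zeros((600,800,3),np.uint8);o[:264,:792]=a;o[268:598,:495]=b;cv2.imwrite("pics/crop.png",o)
E
```

```text
deck samples [ 30  11 114] [ 49  18 115] [ 21  55 195] [ 19  58 185] [ 20  55 196]
deck bbox [304 195  26  14 271]
((316.49444580078125, 201.39505004882812), (12.193649291992188, 25.333358764648438), 86.98721313476562)
[303.5 196. ] [ 0.5895 -0.0522  0.06  ]
[328.8 194.6] [ 0.5923 -0.1145  0.06  ]
[329.5 206.8] [ 0.5622 -0.1155  0.06  ]
[304.2 208.1] [ 0.5595 -0.0533  0.06  ]
blue [305 197  24  12 214] [316.59345794 201.94392523] ((316.6399841308594, 201.97996520996094), (10.040916442871094, 23.334524154663086), 81.8698959350586)
orange ((207.5, 198.0), (46.0, 37.0), 90.0)
[0.6396 0.224  0.085 ]
[0.6389 0.1353 0.085 ]
[0.5279 0.1354 0.085 ]
[0.5288 0.2233 0.085 ]
port dark [239 199  14  13 145] [245.31034483 204.95862069] [0.5693 0.0908 0.055 ]
tab dark [199 192   5  21  87] [201.22988506 202.08045977] [0.5698 0.1897 0.119 ]
```

View pics/crop.png

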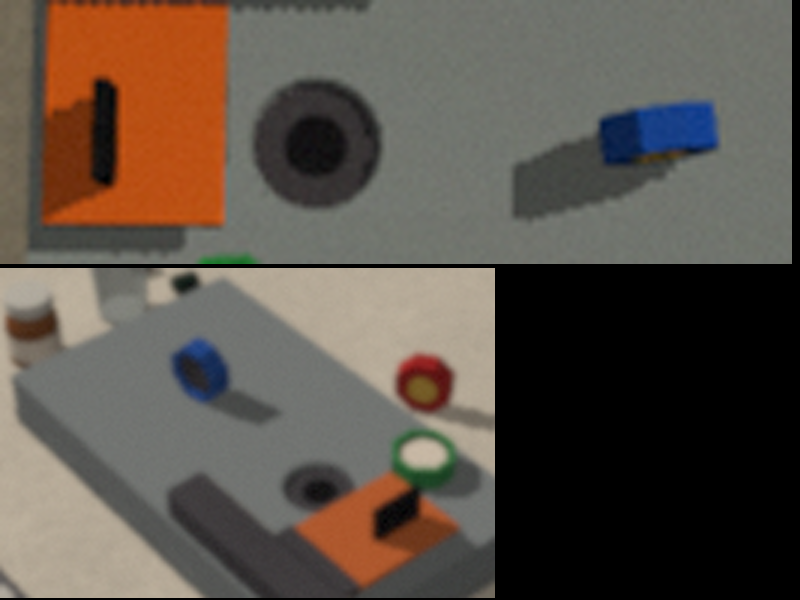

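The crop confirms the blue one: it is standing, its yellow dot faces roughly -x (towards the robot) and its pellet side faces +x. I move the arm over the deck for a wrist view.

```bash
python3 -m creep '[[[0,-40,-43,-5,0,0,0],[0,-75,-80,-10,0,0,0],[0,-110,-118,-15,0,0,0],[0,-140,-155,-20,0,0,0],[0,-161,-175,-20,0,0,0]]]' 20
python3 -m creep '[[[0,-40,-43,-5,0,0,0],[0,-75,-80,-10,0,0,0],[0,-110,-118,-15,0,0,0],[0,-140,-155,-20,0,0,0],[0,-161,-175,-20,0,0,0]]]'
python3 -m creep '[[[0,-40,-43,-5,0,0,0.1],[0,-75,-80,-10,0,0,0.2],[0,-110,-118,-15,0,0,0.3],[0,-140,-155,-20,0,0,0.4],[0,-161,-175,-20,0,0,0.5]]]'
python3 -m creep '[[[0,0,0,0,0,0,0.15],[0,0,0,0,0,0,0.3],[0,0,0,0,0,0,0.45],[0,0,0,0,0,0,0.6],[0,0,0,0,0,0,0.7]]]'
python3 -m creep '[[[0,0,0,0,0,0,0.12],[0,0,0,0,0,0,0.12],[0,0,0,0,0,0,0.12]]]'
python3 - <<'E'
from h import *
from scipy.spatial.transform import Rotation as R
s=ctrl.get_state();print(s["time"],s["position"],R.from_rotvec(s["tool_rot"]).as_matrix().round(3).tolist(),s["joint_positions"])
p=ctrl.camera_params("wrist");im=ctrl.get_image("wrist");cv2.imwrite("pics/w1.png",im[:,:,::-1]);np.savez("w1.npz",K=p["K"],pose=p["pose"])
print(p["pose"].round(3).tolist(),p["K"].round(1).tolist())
E
```

```text
time: 0.6
position: [0.2756, 0.4171, 0.2429]
tool_rot: [0.397, 3.116, 0.0]
ft_force: [0.8, 0.7, 1.4]
grip_width: 0.632
time: 1.1
position: [0.3876, 0.2073, 0.2631]
tool_rot: [0.398, 3.116, 0.001]
ft_force: [1.0, 0.7, -0.8]
grip_width: 0.172
time: 1.6
position: [0.4996, -0.0028, 0.2832]
tool_rot: [1.163, 2.917, 0.001]
ft_force: [0.3, 0.7, 0.4]
grip_width: 0.008
time: 2.1
position: [0.4986, 0.0007, 0.2821]
tool_rot: [-2.091, -2.344, 0.001]
ft_force: [-0.3, 0.4, 0.1]
grip_width: 0.01
time: 2.4
position: [0.4988, 0.0007, 0.2823]
tool_rot: [-2.219, -2.223, 0.0]
ft_force: [-0.3, 0.0, 0.0]
grip_width: 0.005
2.4 [0.49875245 0.00071181 0.28232317] [[-0.002, 1.0, -0.0], [1.0, 0.002, 0.0], [0.0, -0.0, -1.0]] [-0.62557364 -0.04883627  0.55537806  1.7402632   0.02591677  1.44330171
 -0.07225587]
[[1.0, 0.003, 0.001, 0.499], [0.003, -0.958, -0.286, 0.078], [-0.0, 0.286, -0.958, 0.444], [0.0, 0.0, 0.0, 1.0]] [[374.1, 0.0, 274.4], [0.0, 374.1, 201.9], [0.0, 0.0, 1.0]]
```

View pics/w1.png

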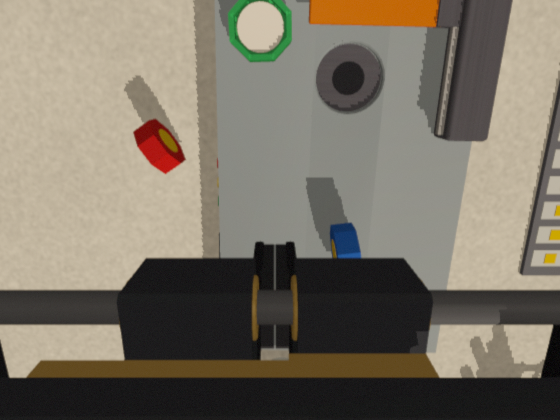

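The wrist view shows the port at (348,78), and the blue holder at (345,240) is partly hidden by the gripper. I shift -120 mm in y to see it whole.

```bash
python3 -m creep '[[[0,-45,0,0,0,0,0],[0,-85,0,0,0,0,0],[0,-120,0,0,0,0,0],[0,-120,0,0,0,0,0],[0,-120,0,0,0,0,0]]]'
python3 - <<'E'
from h import *
s=ctrl.get_state();print(s["time"],s["position"])
p=ctrl.camera_params("wrist");im=ctrl.get_image("wrist");cv2.imwrite("pics/w2.png",im[:,:,::-1]);np.savez("w2.npz",K=p["K"],pose=p["pose"])
# port in w1
im1=cv2.imread("pics/w1.png")[:,:,::-1].copy();d=np.load("w1.npz");P1=dict(K=d["K"],pose=d["pose"])
g=cv2.cvtColor(im1,cv2.COLOR_RGB2GRAY)
m=np.zeros(g.shape,bool);m[30:125,305:395]=g[30:125,305:395]<82
m,st,c=comp(m);e=cv2.fitEllipse(max(cv2.findContours(m.astype(np.uint8),0,1)[0],key=cv2.contourArea));print(st,e,ray("",e[0],.06,P1).round(4),ray("top",(246.2,205),.06).round(4))
# deck left edge in w1: sub-sampling columns by gradient
for (P,I) in((P1,im1),(p,im)):
    k=cv2.GaussianBlur(hsv(I)[...,1].astype(np.float32),(1,7),0)
    for v in range(90,250,30):
        row=k[v];print(v,[int(x) for x in row[205:235:3]],end=" ")
        L=[u for u in range(190,260) if row[u]<28 and row[u+1:u+10].max()<28][:1]
        Rr=[u for u in range(510,400,-1) if row[u]<28 and row[u-10:u].max()<28][:1]
        print([(q,ray("",(q,v),.06,P).round(4)[:2]) for q in L+Rr])
E
```

```text
time: 2.95
position: [0.4987, -0.1198, 0.2825]
tool_rot: [-2.223, -2.219, -0.001]
ft_force: [0.0, 0.9, -0.0]
grip_width: 0.003
2.95 [ 0.49867052 -0.11984841  0.2825449 ]
[ 317   45   66   67 3427] ((349.0898132324219, 78.37648010253906), (64.54509735107422, 66.57843017578125), 34.80623245239258) [0.5715 0.0897 0.06  ] [0.5686 0.0884 0.06  ]
90 [52, 52, 52, 52, 14, 13, 12, 12, 13, 12] [(217, array([0.4421, 0.0785])), (494, array([0.7148, 0.0793]))]
120 [52, 51, 52, 51, 24, 13, 14, 13, 12, 11] [(217, array([0.4409, 0.0496])), (489, array([0.7147, 0.0504]))]
150 [53, 52, 52, 53, 42, 11, 12, 13, 12, 13] [(218, array([0.4407, 0.0193])), (469, array([0.6991, 0.0201]))]
180 [51, 52, 53, 53, 113, 13, 12, 13, 14, 14] [(219, array([ 0.4405, -0.0124])), (464, array([ 0.6986, -0.0116]))]
210 [51, 53, 51, 51, 51, 14, 14, 13, 12, 12] [(219, array([ 0.4392, -0.0456])), (459, array([ 0.6982, -0.0448]))]
240 [52, 52, 51, 51, 53, 13, 14, 14, 13, 14] [(219, array([ 0.4378, -0.0804])), (454, array([ 0.6976, -0.0797]))]
90 [53, 53, 52, 17, 12, 14, 12, 12, 14, 14] [(214, array([ 0.4394, -0.0417])), (476, array([ 0.6975, -0.0419]))]
120 [54, 53, 53, 36, 14, 15, 13, 13, 14, 13] [(215, array([ 0.439 , -0.0707])), (471, array([ 0.6969, -0.0708]))]
150 [53, 52, 53, 49, 15, 15, 15, 13, 13, 15] [(215, array([ 0.4377, -0.1009])), (466, array([ 0.6963, -0.1011]))]
180 [53, 53, 53, 53, 14, 14, 14, 14, 14, 16] [(216, array([ 0.4373, -0.1326])), (461, array([ 0.6956, -0.1328]))]
210 [46, 46, 51, 54, 18, 13, 14, 13, 14, 13] [(217, array([ 0.4368, -0.1658])), (456, array([ 0.6949, -0.166 ]))]
240 [47, 46, 45, 46, 44, 12, 14, 13, 15, 13] [(218, array([ 0.4364, -0.2007])), (451, array([ 0.6942, -0.2009]))]
```

View pics/w2.png

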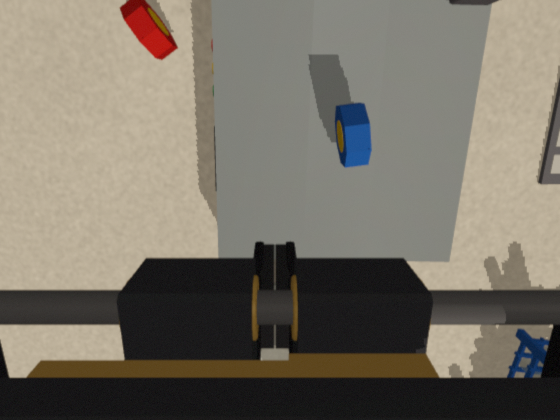

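Run:
```python
from h import *
im=cv2.imread("pics/w2.png")[:,:,::-1].copy();d=np.load("w2.npz");P=dict(K=d["K"],pose=d["pose"])
h=hsv(im);b=(h[...,0]>100)&(h[...,0]<125)&(h[...,1]>150);b[:,:300]=0;b[:,420:]=0;b[:90]=0;b[200:]=0
m,s,c=comp(b);print(s,c)
for v in range(102,167,3):
    us=np.nonzero(m[v])[0];print(v,us.min() if len(us) else None,us.max() if len(us) else None,int(np.median(h[v,us,2])) if len(us) else None)
cn=max(cv2.findContours(m.astype(np.uint8),0,1)[0],key=cv2.contourArea);print(cv2.approxPolyDP(cn,2,True)[:,0].tolist())
y=(h[...,0]>18)&(h[...,0]<32)&(h[...,1]>150);y[:,:325]=0;y[:,360:]=0;y[:100]=0;y[180:]=0
m2,s2,c2=comp(y);print("dot",s2,c2)
```

```text
[ 335  104   36   63 1690] [354.32189349 134.20414201]
102 None None None
105 343 363 96
108 336 364 100
111 336 365 99
114 336 366 100
117 336 366 100
120 336 367 100
123 342 368 101
126 343 369 146
129 343 369 148
132 344 369 148
135 344 369 147
138 344 369 147
141 344 369 147
144 344 370 147
147 344 370 147
150 344 370 147
153 340 369 152
156 340 369 152
159 341 368 152
162 342 367 152
165 344 356 151
[[363, 104], [336, 108], [335, 121], [338, 118], [341, 121], [344, 132], [344, 151], [340, 153], [340, 157], [345, 166], [364, 164], [368, 160], [369, 126]]
dot [337 121   6  31 126] [339.58730159 135.58730159]
```

Run:
```python
from h import *
im=cv2.imread("pics/w2.png")[:,:,::-1].copy();d=np.load("w2.npz");P=dict(K=d["K"],pose=d["pose"])
V=hsv(im)[...,2]
for u in range(346,368,4): print(u,[int(x) for x in V[120:129,u]],[int(x) for x in V[147:155,u]])
for q in [(342.5,126),(369,124.5),(343.7,152.3),(370.2,150.5)]: print(q,ray("",q,.116,P).round(4))
# silhouette extremes at flat deck shadow-free: left profile dot extent heights at z=.088
for q in [(339.5,121),(340.5,152)]: print(ray("",q,.088,P).round(4))
```

```text
346 [101, 99, 99, 100, 100, 103, 126, 143, 147] [123, 117, 117, 117, 111, 107, 108, 109]
350 [99, 98, 100, 99, 102, 117, 138, 147, 148] [146, 149, 146, 148, 148, 150, 152, 153]
354 [100, 99, 100, 100, 104, 130, 146, 148, 148] [148, 147, 148, 148, 148, 150, 154, 153]
358 [101, 99, 100, 101, 117, 139, 146, 148, 147] [146, 147, 147, 147, 150, 152, 153, 153]
362 [99, 101, 101, 105, 130, 146, 148, 148, 148] [147, 147, 148, 147, 150, 153, 153, 153]
366 [100, 100, 101, 117, 137, 146, 147, 147, 149] [148, 146, 147, 149, 152, 153, 153, 153]
(342.5, 126) [ 0.5577 -0.0717  0.116 ]
(369, 124.5) [ 0.5805 -0.0705  0.116 ]
(343.7, 152.3) [ 0.5599 -0.0945  0.116 ]
(370.2, 150.5) [ 0.5832 -0.093   0.116 ]
[ 0.5597 -0.0696  0.088 ]
[ 0.5621 -0.0987  0.088 ]
```

Port is at about (0.5717, 0.0897), reader yaw about -1.3°, and the holder centre at (0.5703, -0.0824). Its fall direction is about 6° from +x, so I align behind it and descend.

```bash
python3 -m creep '[[[0,15,8,30,0,0,-0.05],[0,32,17,70,0,0,-0.105],[0,32,17,115,0,0,-0.105],[0,32,17,155,0,0,-0.105],[0,32,17,182,0,0,-0.105]]]'
python3 -m creep '[[[0,0,0,0,0,0,0],[0,0,8,0,0,0,0],[0,0,15,0,0,0,0],[0,0,20,0,0,0,0],[0,0,23,0,0,0,0]]]'
python3 -m creep '[[[0,0,2,0,0,0,0],[0,0,4,0,0,0,0],[0,0,6,0,0,0,0],[0,0,8,0,0,0,0],[0,0,10,0,0,0,0]]]'
python3 - <<'E'
from h import *
s=ctrl.get_state();print(s["time"],s["position"],s["tool_rot"],s["ft_force"])
E
```

```text
time: 3.5
position: [0.5143, -0.0847, 0.0974]
tool_rot: [-2.096, -2.336, 0.003]
ft_force: [-0.1, 0.3, 0.2]
grip_width: 0.004
time: 4.0
position: [0.5405, -0.0847, 0.1019]
tool_rot: [2.101, 2.333, 0.003]
ft_force: [-0.6, -0.3, -0.7]
grip_width: 0.002
time: 4.5
position: [0.5488, -0.0838, 0.1006]
tool_rot: [-2.103, -2.334, -0.0]
ft_force: [0.4, -0.4, -0.3]
grip_width: 0.004
4.5 [ 0.5487656  -0.08382603  0.10056097] [-2.10296628e+00 -2.33375266e+00 -1.86055555e-04] [ 0.37100576 -0.41704508 -0.26871695]
```

```bash
for i in 1; do
python3 -m creep '[[[0,0,2,0,0,0,0],[0,0,4,0,0,0,0],[0,0,6,0,0,0,0],[0,0,8,0,0,0,0],[0,0,10,0,0,0,0]]]'
python3 -m creep '[[[0,0,2,0,0,0,0],[0,0,4,0,0,0,0],[0,0,6,0,0,0,0],[0,0,8,0,0,0,0],[0,0,10,0,0,0,0]]]'
done
python3 - <<'E'
from h import *
cv2.imwrite("pics/t2.png",ctrl.get_image("top")[:,:,::-1]);im=ctrl.get_image("scene");
p=ctrl.camera_params("wrist");w=ctrl.get_image("wrist");np.savez("w3.npz",K=p["K"],pose=p["pose"])
o=np.zeros((420,800,3),np.uint8);o[:,:400]=cv2.resize(im[150:290,170:303],(400,420),interpolation=2);o[:300,400:]=cv2.resize(w,(400,300));cv2.imwrite("pics/c3.png",o[:,:,::-1]);cv2.imwrite("pics/w3.png",w[:,:,::-1])
E
```

```text
time: 5.0
position: [0.5588, -0.0828, 0.1006]
tool_rot: [-2.103, -2.334, -0.0]
ft_force: [-0.6, -0.3, 0.4]
grip_width: 0.006
time: 5.5
position: [0.5688, -0.0817, 0.1005]
tool_rot: [2.103, 2.334, 0.0]
ft_force: [0.6, 1.3, -0.3]
grip_width: 0.005
```

View pics/c3.png

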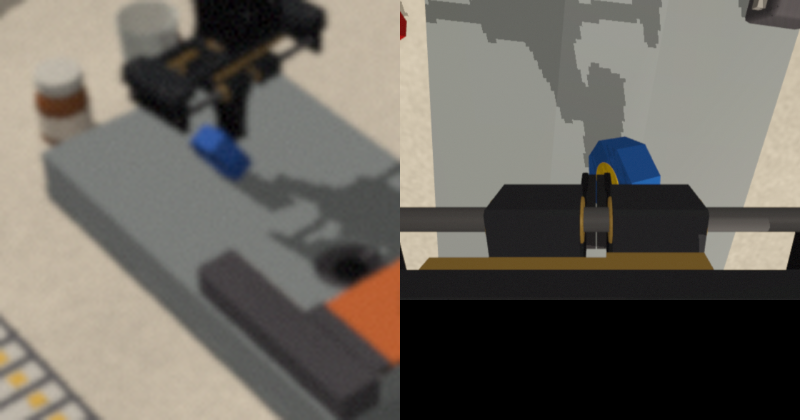

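The holder is tilting towards +x with the dot side up, at wrist-crop (625,160). I keep pushing slowly until it falls.

```bash
python3 -m creep '[[[0,0,2,0,0,0,0],[0,0,4,0,0,0,0],[0,0,6,0,0,0,0],[0,0,8,0,0,0,0],[0,0,10,0,0,0,0]]]'
python3 -m creep '[[[0,0,0,0,0,0,0],[0,0,0,0,0,0,0],[0,-15,-5,-30,0,0,0],[0,-45,-10,-70,0,0,0],[0,-80,-10,-110,0,0,0]]]'
python3 -m creep '[[[0,-10,0,-30,0,0,0],[0,-20,0,-60,0,0,0],[0,-20,0,-60,0,0,0],[0,-20,0,-60,0,0,0]]]'
python3 - <<'E'
from h import *
s=ctrl.get_state();print(s["time"],s["position"])
p=ctrl.camera_params("wrist");w=ctrl.get_image("wrist");np.savez("w4.npz",K=p["K"],pose=p["pose"]);cv2.imwrite("pics/w4.png",w[:,:,::-1])
h=hsv(w);b=(h[...,0]>100)&(h[...,0]<125)&(h[...,1]>150);b[260:]=0
m,s,c=comp(b);y=(h[...,0]>18)&(h[...,0]<32)&(h[...,1]>150);y[260:]=0
m2,s2,c2=comp(y);print(s,c,s2,c2,ray("",c2,.082,p).round(4))
cn=max(cv2.findContours(m.astype(np.uint8),0,1)[0],key=cv2.contourArea);a=cv2.approxPolyDP(cn,2.5,True)[:,0]
for q in a:print(q,ray("",q,.082,p).round(4))
E
```

```text
time: 6.15
position: [0.5787, -0.0807, 0.1006]
tool_rot: [2.103, 2.334, 0.0]
ft_force: [0.3, 0.0, 0.4]
grip_width: 0.003
time: 6.65
position: [0.576, -0.159, 0.2092]
tool_rot: [-2.1, -2.335, -0.0]
ft_force: [0.5, -0.2, 0.5]
grip_width: 0.004
time: 7.05
position: [0.5788, -0.1793, 0.2683]
tool_rot: [2.103, 2.333, 0.001]
ft_force: [0.3, 0.4, 0.4]
grip_width: 0.001
7.05 [ 0.57879891 -0.17930006  0.26831394]
[ 293   32   64   67 2433] [324.12083847  64.9108097 ] [309  49  33  35 909] [324.95489549  65.8239824 ] [ 0.6129 -0.0769  0.082 ]
[313  32] [ 0.5988 -0.051   0.082 ]
[293  54] [ 0.5838 -0.0702  0.082 ]
[293  81] [ 0.5865 -0.0924  0.082 ]
[310  98] [ 0.6034 -0.1053  0.082 ]
[336  98] [ 0.6266 -0.1028  0.082 ]
[355  79] [ 0.6409 -0.085   0.082 ]
[356  51] [ 0.6379 -0.0621  0.082 ]
[339  32] [ 0.6209 -0.0487  0.082 ]
```

View pics/w4.png

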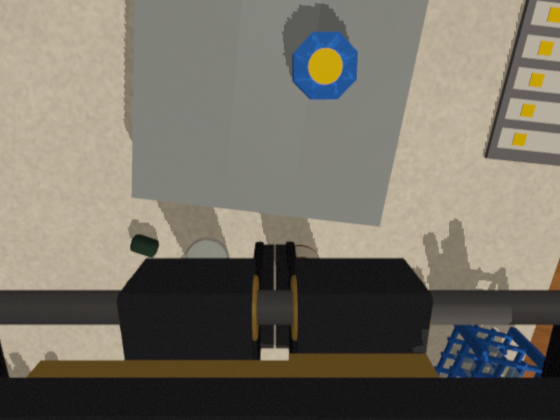

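It lies flat with the dot up at (325,66), centre (0.6125, -0.077). I grip it across flats just above the deck so I can slide it.

```bash
python3 -m creep '[[[1,40,18,10,0,0,0],[1,75,34,30,0,0,0],[1,98,44,60,0,0,0],[1,98,44,100,0,0,0],[1,98,44,130,0,0,0]]]' 15
python3 -m creep '[[[1,0,0,20,0,0,0],[1,0,0,45,0,0,0],[1,0,0,62,0,0,0],[1,0,0,72,0,0,0],[1,0,0,74,0,0,0]]]'
python3 -m creep '[[[1,0,0,0,0,0,0],[0.4,0,0,0,0,0,0],[0.4,0,0,0,0,0,0],[0.4,0,0,0,0,0,0],[0.4,0,0,0,0,0,0]]]'
python3 -m creep '[[[0.4,0,0,0,0,0,0],[0.4,0,0,0,0,0,0],[0.4,0,0,0,0,0,0],[0.4,0,0,0,0,0,0]]]'
python3 - <<'E'
from h import *
s=ctrl.get_state();print(s["time"],s["position"].round(4),s["tool_rot"],s["ft_force"],s["grip_width"])
E
```

```text
time: 7.6
position: [0.6105, -0.074, 0.1338]
tool_rot: [-2.095, -2.335, 0.004]
ft_force: [0.5, -0.4, -0.3]
grip_width: 0.374
time: 8.1
position: [0.6118, -0.0757, 0.0628]
tool_rot: [-2.1, -2.334, 0.001]
ft_force: [-0.7, -0.2, 0.3]
grip_width: 0.833
time: 8.6
position: [0.6125, -0.077, 0.0641]
tool_rot: [2.103, 2.334, 0.001]
ft_force: [-0.2, 0.1, 0.8]
grip_width: 0.722
time: 9.0
position: [0.6125, -0.077, 0.0642]
tool_rot: [2.103, 2.334, 0.001]
ft_force: [1.2, 0.5, 0.3]
grip_width: 0.42
9.0 [ 0.6125 -0.077   0.0642] [2.10270377e+00 2.33368760e+00 6.91796415e-04] [1.17195075 0.54397868 0.30674937] 0.41966019342344196
```

The opening of 0.42 (about 37 mm) is less than the holder's 56 mm, so I look.

Run:
```python
from h import *
w=ctrl.get_image("wrist");sc=ctrl.get_image("scene")
o=np.zeros((420,800,3),np.uint8);o[:,:400]=cv2.resize(sc[150:290,170:303],(400,420),interpolation=2);o[:,400:]=w[:,100:500];cv2.imwrite("pics/c5.png",o[:,:,::-1])
```

```text
(no output)
```

View pics/c5.png

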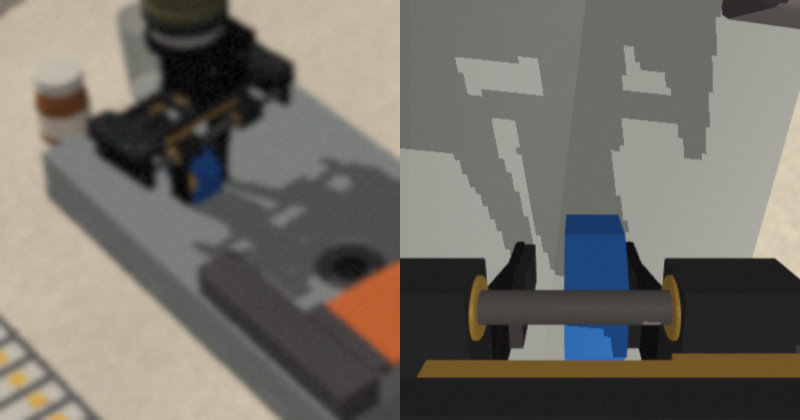

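The fingers came down before they were fully open and flipped the holder back on edge. The dot now faces +x (yellow at the right-hand finger) and the holder stands between the fingers. I open fully, wait, rise and measure again.

```bash
python3 -m creep '[[[0.6,0,0,0,0,0,0],[0.8,0,0,0,0,0,0],[1,0,0,0,0,0,0],[1,0,0,0,0,0,0],[1,0,0,0,0,0,0]]]'
python3 -m creep '[[[1,0,0,0,0,0,0],[1,0,0,0,0,0,0],[1,0,0,0,0,0,0],[1,0,0,0,0,0,0],[1,0,0,0,0,0,0]]]'
python3 -m creep '[[[1,0,0,-20,0,0,0],[1,0,0,-50,0,0,0],[1,0,0,-90,0,0,0],[1,0,0,-130,0,0,0],[1,0,0,-170,0,0,0]]]'
python3 -m creep '[[[1,-45,0,-20,0,0,0],[1,-90,0,-40,0,0,0],[1,-100,0,-40,0,0,0],[1,-100,0,-40,0,0,0]]]'
python3 - <<'E'
from h import *
s=ctrl.get_state();print(s["time"],s["position"])
p=ctrl.camera_params("wrist");w=ctrl.get_image("wrist");np.savez("w6.npz",K=p["K"],pose=p["pose"]);cv2.imwrite("pics/w6.png",w[:,:,::-1]);sc=ctrl.get_image("scene")
h=hsv(w);b=(h[...,0]>100)&(h[...,0]<125)&(h[...,1]>150);b[240:]=0
m,s,c=comp(b);print(s,c)
cn=max(cv2.findContours(m.astype(np.uint8),0,1)[0],key=cv2.contourArea);a=cv2.approxPolyDP(cn,2,True)[:,0]
for q in a:print(q,ray("",q,.116,p).round(4))
for v in range(s[1],s[1]+s[3],3):
    us=np.nonzero(m[v])[0];print(v,us.min(),us.max(),int(np.median(h[v,us,2])))
u0,v0=c.astype(int)
o=np.zeros((480,800,3),np.uint8);o[:420,:400]=cv2.resize(sc[150:290,170:303],(400,420),interpolation=2)
r=w[max(0,v0-60):v0+60,u0-50:u0+50];r=cv2.resize(r,None,fx=4,fy=4,interpolation=2);o[:r.shape[0],400:]=r;cv2.imwrite("pics/c6.png",o[:,:,::-1])
E
```

```text
time: 9.6
position: [0.6122, -0.077, 0.0639]
tool_rot: [-2.103, -2.334, 0.0]
ft_force: [0.2, -0.2, -0.3]
grip_width: 0.776
time: 10.1
position: [0.6123, -0.077, 0.064]
tool_rot: [-2.103, -2.334, -0.0]
ft_force: [0.5, -0.2, 0.1]
grip_width: 0.997
time: 10.6
position: [0.612, -0.0771, 0.2356]
tool_rot: [2.103, 2.334, 0.0]
ft_force: [0.6, -0.3, -0.7]
grip_width: 0.998
time: 11.0
position: [0.6221, -0.1797, 0.2744]
tool_rot: [2.108, 2.327, -0.001]
ft_force: [-0.9, 0.3, 0.2]
grip_width: 1.002
11.0 [ 0.62211176 -0.17968376  0.27441454]
[ 270   23   27   70 1809] [283.10060807  57.74958541]
[271  24] [ 0.6069 -0.0534  0.116 ]
[271  92] [ 0.6119 -0.1043  0.116 ]
[295  92] [ 0.6315 -0.1023  0.116 ]
[295  24] [ 0.6256 -0.0516  0.116 ]
23 276 282 78
26 271 295 82
29 271 295 82
32 270 296 82
35 270 296 83
38 270 296 82
41 270 296 92
44 270 296 127
47 270 296 127
50 270 296 127
53 270 296 127
56 270 296 127
59 270 296 127
62 270 296 127
65 270 296 127
68 270 296 126
71 271 296 127
74 271 296 130
77 271 296 130
80 271 295 130
83 271 295 130
86 271 295 130
89 271 295 130
92 271 295 129
```

View pics/c6.png

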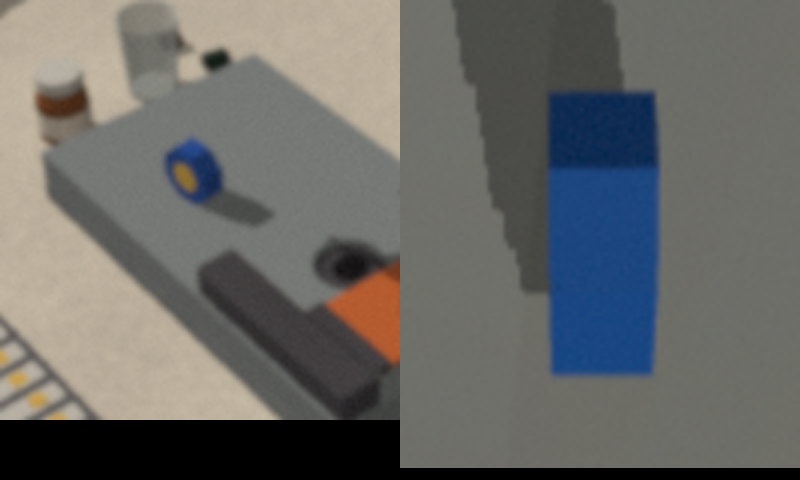

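It stands squarely with the dot facing +x and its centre at about (0.619, -0.0775), so I tip it the other way from the +x side. The gripper gets time to close first.

```bash
python3 -m creep '[[[0,30,30,0,0,0,0],[0,60,60,0,0,0,0],[0,90,62,0,0,0,0],[0,102,62,0,0,0,0],[0,102,62,0,0,0,0]]]'
python3 -m creep '[[[0,0,0,0,0,0,0],[0,0,0,0,0,0,0],[0,0,0,0,0,0,0],[0,0,0,40,0,0,0],[0,0,0,80,0,0,0]]]'
python3 -m creep '[[[0,0,0,35,0,0,0],[0,0,0,70,0,0,0],[0,0,0,90,0,0,0],[0,0,0,94,0,0,0],[0,0,0,94,0,0,0]]]'
python3 -m creep '[[[0,0,-8,0,0,0,0],[0,0,-15,0,0,0,0],[0,0,-20,0,0,0,0],[0,0,-24,0,0,0,0],[0,0,-26,0,0,0,0]]]'
python3 -m creep '[[[0,0,-2,0,0,0,0],[0,0,-4,0,0,0,0],[0,0,-6,0,0,0,0],[0,0,-8,0,0,0,0],[0,0,-10,0,0,0,0]]]'
python3 -m creep '[[[0,0,-2,0,0,0,0],[0,0,-4,0,0,0,0],[0,0,-6,0,0,0,0],[0,0,-8,0,0,0,0],[0,0,-10,0,0,0,0]]]'
python3 -m creep '[[[0,0,-2,0,0,0,0],[0,0,-4,0,0,0,0],[0,0,-6,0,0,0,0],[0,0,-8,0,0,0,0],[0,0,-10,0,0,0,0]]]'
python3 -m creep '[[[0,0,-2,0,0,0,0],[0,0,-4,0,0,0,0],[0,0,-4,0,0,0,0],[0,0,-4,0,0,0,0]]]'
python3 - <<'E'
from h import *
im=ctrl.get_image("top");h=hsv(im)
H,S=h[...,0],h[...,1];r=np.zeros(H.shape,bool);r[160:255,265:372]=1
for n,k in(("blue",(H>100)&(H<125)&(S>150)),("yel",(H>18)&(H<32)&(S>130))):
    m,s,c=comp(r&k);print(n,s,c,ray("top",c,.082).round(4))
E
```

```text
time: 11.6
position: [0.6735, -0.0643, 0.2731]
tool_rot: [-2.094, -2.339, -0.0]
ft_force: [-0.8, -0.7, 0.1]
grip_width: 0.632
time: 12.1
position: [0.6747, -0.0703, 0.1949]
tool_rot: [2.103, 2.329, 0.004]
ft_force: [-0.4, 0.4, 0.3]
grip_width: 0.172
time: 12.6
position: [0.6736, -0.0695, 0.1]
tool_rot: [-2.104, -2.332, 0.001]
ft_force: [-0.7, 0.1, 0.2]
grip_width: 0.007
time: 13.1
position: [0.6476, -0.0712, 0.1006]
tool_rot: [2.103, 2.334, 0.001]
ft_force: [-0.5, 0.0, 0.6]
grip_width: 0.004
time: 13.6
position: [0.638, -0.0723, 0.1]
tool_rot: [2.103, 2.334, 0.0]
ft_force: [1.2, -0.3, 0.6]
grip_width: 0.005
time: 14.1
position: [0.6278, -0.0733, 0.1]
tool_rot: [-2.103, -2.334, -0.0]
ft_force: [0.3, -0.3, 0.4]
grip_width: -0.001
time: 14.6
position: [0.6179, -0.0744, 0.1]
tool_rot: [-2.103, -2.334, 0.0]
ft_force: [-0.0, -0.4, -0.2]
grip_width: 0.001
time: 15.0
position: [0.6141, -0.0748, 0.1001]
tool_rot: [2.103, 2.334, 0.0]
ft_force: [0.1, -0.8, 0.6]
grip_width: 0.005Traceback (most recent call last):
  File "<stdin>", line 5, in <module>
  File "h.py", line 9, in comp
    n,l,s,c=cv2.connectedComponentsWithStats(m.astype(np.uint8));i=1+np.argmax(s[1:,4]);return l==i,s[i],c[i]
                                                                     ~~~~~~~~~^^^^^^^^^
    return _wrapfunc(a, 'argmax', axis=axis, out=out, **kwds)
    return bound(*args, **kwds)
ValueError: attempt to get argmax of an empty sequence
```

```bash
python3 -m creep '[[[0,0,-2,0,0,0,0],[0,0,-4,0,0,0,0],[0,0,-6,0,0,0,0],[0,0,-6,0,0,0,0],[0,0,-6,0,0,0,0]]]'
python3 -m creep '[[[1,0,10,-30,0,0,0],[1,-30,10,-70,0,0,0],[1,-70,10,-110,0,0,0],[1,-100,5,-150,0,0,0],[1,-100,0,-180,0,0,0]]]'
python3 -m creep '[[[1,0,0,0,0,0,0],[1,0,0,0,0,0,0]]]'
cat > m.py <<'E'
from h import *
import sys
s=ctrl.get_state();print(s["time"],s["position"].round(4),s["tool_rot"],s["grip_width"])
p=ctrl.camera_params("wrist");w=ctrl.get_image("wrist");cv2.imwrite(sys.argv[1],w[:,:,::-1])
z=float(sys.argv[2])
h=hsv(w);b=(h[...,0]>100)&(h[...,0]<125)&(h[...,1]>150);b[245:]=0;b[:,:220]=0;b[:,450:]=0
m,s,c=comp(b);y=(h[...,0]>18)&(h[...,0]<32)&(h[...,1]>150);y[245:]=0;y[:,:220]=0;y[:,450:]=0
m2,s2,c2=comp(y);print("blue",s,c,"dot",s2,c2,ray("",c2,z,p).round(4))
cn=max(cv2.findContours(m.astype(np.uint8),0,1)[0],key=cv2.contourArea);a=cv2.approxPolyDP(cn,2.5,True)[:,0]
for q in a:print(q,ray("",q,z,p).round(4))
E
python3 m.py pics/w7.png .082
```

```text
time: 15.55
position: [0.6081, -0.0754, 0.1]
tool_rot: [2.103, 2.334, 0.0]
ft_force: [0.4, 0.5, 0.1]
grip_width: 0.005
time: 16.05
position: [0.6175, -0.1807, 0.2822]
tool_rot: [2.109, 2.324, -0.003]
ft_force: [1.0, -0.8, -0.2]
grip_width: 0.374
time: 16.25
position: [0.6189, -0.1751, 0.2807]
tool_rot: [2.103, 2.333, 0.002]
ft_force: [-1.1, 0.6, -0.6]
grip_width: 0.556
16.25 [ 0.6189 -0.1751  0.2807] [2.10251717e+00 2.33266457e+00 2.28695780e-03] 0.5558430569348543
blue [ 220   35   52   64 1896] [245.41455696  66.33175105] dot [225  51  32  33 843] [240.5717675   67.00474496] [ 0.5785 -0.0808  0.082 ]
[227  35] [ 0.5644 -0.0554  0.082 ]
[220  42] [ 0.5586 -0.0618  0.082 ]
[220  89] [ 0.5611 -0.1019  0.082 ]
[229  98] [ 0.5699 -0.109   0.082 ]
[254  98] [ 0.593  -0.1066  0.082 ]
[271  80] [ 0.6071 -0.0891  0.082 ]
[270  53] [ 0.6039 -0.0662  0.082 ]
[253  35] [ 0.5873 -0.0529  0.082 ]
```

It is flat again with the dot up, at (0.5785, -0.0808). This time I let the gripper open fully before descending.

```bash
python3 -m creep '[[[1,40,-12,10,0,0,0],[1,75,-24,30,0,0,0],[1,98,-30,60,0,0,0],[1,98,-30,90,0,0,0],[1,98,-30,110,0,0,0]]]' 10
python3 -m creep '[[[1,0,0,30,0,0,0],[1,0,0,55,0,0,0],[1,0,0,60,0,0,0],[1,0,0,60,0,0,0],[1,0,0,60,0,0,0]]]'
python3 -m creep '[[[1,0,0,15,0,0,0],[1,0,0,30,0,0,0],[1,0,0,42,0,0,0],[1,0,0,47,0,0,0],[1,0,0,47,0,0,0]]]'
python3 -m creep '[[[0.8,0,0,0,0,0,0],[0.7,0,0,0,0,0,0],[0.6,0,0,0,0,0,0],[0.55,0,0,0,0,0,0],[0.5,0,0,0,0,0,0]]]'
python3 -m creep '[[[0.5,0,0,0,0,0,0],[0.5,0,0,0,0,0,0],[0.5,0,0,0,0,0,0]]]'
python3 - <<'E'
from h import *
w=ctrl.get_image("wrist");cv2.imwrite("pics/w8.png",w[:,:,::-1])
E
```

```text
time: 16.8
position: [0.5763, -0.0772, 0.166]
tool_rot: [-2.095, -2.335, 0.004]
ft_force: [0.4, 0.3, 0.0]
grip_width: 0.98
time: 17.3
position: [0.579, -0.0802, 0.1107]
tool_rot: [2.102, 2.334, 0.001]
ft_force: [-1.0, 0.4, 0.3]
grip_width: 0.999
time: 17.8
position: [0.5778, -0.0805, 0.0619]
tool_rot: [-2.102, -2.333, 0.002]
ft_force: [-0.4, -1.6, -0.0]
grip_width: 0.997
time: 18.3
position: [0.5787, -0.0805, 0.0632]
tool_rot: [2.103, 2.334, 0.001]
ft_force: [0.2, -0.0, 0.0]
grip_width: 0.64
time: 18.6
position: [0.5787, -0.0805, 0.0632]
tool_rot: [2.103, 2.334, 0.001]
ft_force: [-0.6, -0.1, 1.9]
grip_width: 0.642
```

View pics/w8.png

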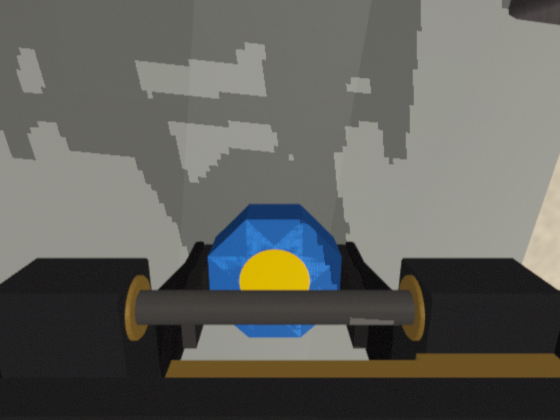

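It is gripped at 0.642 (56 mm) and lying flat, dot at (275,280). I slide it towards the port and stop short to check.

```bash
python3 -m creep '[[[0.5,8,0,0,0,0,0],[0.5,20,1,0,0,0,0],[0.5,32,2,0,0,0,0],[0.5,44,3,0,0,0,0],[0.5,56,4,0,0,0,0]]]'
python3 -m creep '[[[0.5,12,1,0,0,0,0],[0.5,24,2,0,0,0,0],[0.5,36,2,0,0,0,0],[0.5,48,3,0,0,0,0],[0.5,56,3,0,0,0,0]]]'
python3 -m creep '[[[0.5,8,1,0,0,0,0],[0.5,16,1,0,0,0,0],[0.5,18,1,0,0,0,0],[0.5,18,1,0,0,0,0],[0.5,18,1,0,0,0,0]]]'
python3 - <<'E'
from h import *
s=ctrl.get_state();print(s["time"],s["position"].round(4),s["ft_force"])
p=ctrl.camera_params("wrist");w=ctrl.get_image("wrist");cv2.imwrite("pics/w9.png",w[:,:,::-1]);h=hsv(w)
y=(h[...,0]>18)&(h[...,0]<32)&(h[...,1]>150);y[288:]=0;y[:,:205]=0;y[:,345:]=0;y[:210]=0
m,st,c=comp(y);pts=np.argwhere(m)
E=[]
for u in range(st[0],st[0]+st[2]):
    v=np.nonzero(m[:,u])[0]
    if len(v):E.append(ray("",(u,v.min()),.082,p)[:2])
E=np.array(E);A=np.c_[2*E,np.ones(len(E))];x=np.linalg.lstsq(A,(E**2).sum(1),rcond=None)[0];print("dot",st,x[:2].round(4),"r",np.sqrt(x[2]+x[0]**2+x[1]**2).round(4))
g=cv2.cvtColor(w,cv2.COLOR_RGB2GRAY);cv2.imwrite("pics/w9c.png",w[:300,:,::-1])
E
```

```text
time: 19.15
position: [0.5768, -0.023, 0.0632]
tool_rot: [2.102, 2.335, 0.0]
ft_force: [0.2, -1.7, 2.9]
grip_width: 0.644
time: 19.65
position: [0.574, 0.033, 0.0632]
tool_rot: [2.102, 2.335, 0.001]
ft_force: [-0.2, -2.1, 4.3]
grip_width: 0.642
time: 20.15
position: [0.5731, 0.0508, 0.0632]
tool_rot: [-2.102, -2.334, -0.002]
ft_force: [-0.3, -0.9, 5.6]
grip_width: 0.64
20.15 [0.5731 0.0508 0.0632] [-0.29494452 -0.86057444  5.58552305]
dot [ 240  250   69   38 2157] [0.573 0.05 ] r 0.0147
```

View pics/w9c.png

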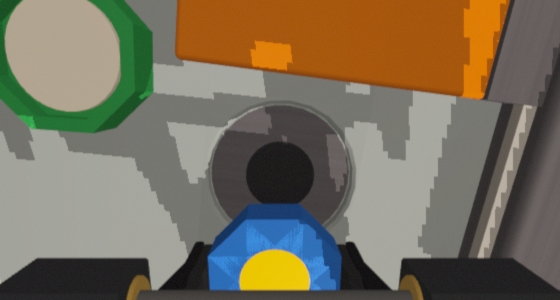

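Run:
```python
from h import *
p=ctrl.camera_params("wrist");w=cv2.imread("pics/w9.png");g=w.max(2)
m=np.zeros(g.shape,bool);m[125:202,235:325]=g[125:202,235:325]<40
m,s,c=comp(m);print(s)
cn=max(cv2.findContours(m.astype(np.uint8),0,1)[0],key=cv2.contourArea);e=cv2.minEnclosingCircle(cn);print(e,ray("",e[0],.053,p).round(4))
for q in [(208.5,172),(352,172),(280,101)]:print(ray("",q,.06,p).round(4))
```

```text
[ 246  142   68   60 3294]
((279.5, 174.5), 33.59325408935547) [0.5713 0.0905 0.053 ]
[0.5391 0.0898 0.06  ]
[0.6034 0.0966 0.06  ]
[0.5677 0.1239 0.06  ]
```

```bash
python3 -m creep '[[[0.5,10,1,0,0,0,0],[0.5,20,1,0,0,0,0],[0.5,30,2,0,0,0,0],[0.5,36,2,0,0,0,0],[0.5,40,2,0,0,0,0]]]'
python3 -m creep '[[[0.5,0,0,0,0,0,0],[0.5,0,0,0,0,0,0],[0.66,0,0,0,0,0,0],[0.75,0,0,0,0,0,0],[0.85,0,0,0,0,0,0]]]'
python3 -m creep '[[[1,0,0,0,0,0,0],[1,0,0,0,0,0,0],[1,0,0,0,0,0,0],[1,0,0,0,0,0,0]]]'
python3 - <<'E'
from h import *
w=ctrl.get_image("wrist");sc=ctrl.get_image("scene")
o=np.zeros((420,800,3),np.uint8);o[:,:400]=cv2.resize(sc[190:280,230:316],(400,420),interpolation=2);o[:,400:]=w[:,80:480];cv2.imwrite("pics/c10.png",o[:,:,::-1])
E
```

```text
time: 20.7
position: [0.5695, 0.0917, 0.062]
tool_rot: [-2.1, -2.334, 0.001]
ft_force: [-0.4, 0.5, -0.1]
grip_width: 0.644
time: 21.2
position: [0.571, 0.0894, 0.0631]
tool_rot: [2.104, 2.333, 0.001]
ft_force: [0.0, -0.8, 0.2]
grip_width: 0.76
time: 21.6
position: [0.5708, 0.0896, 0.063]
tool_rot: [-2.103, -2.334, -0.0]
ft_force: [0.0, 0.6, 0.1]
grip_width: 0.993
```

View pics/c10.png

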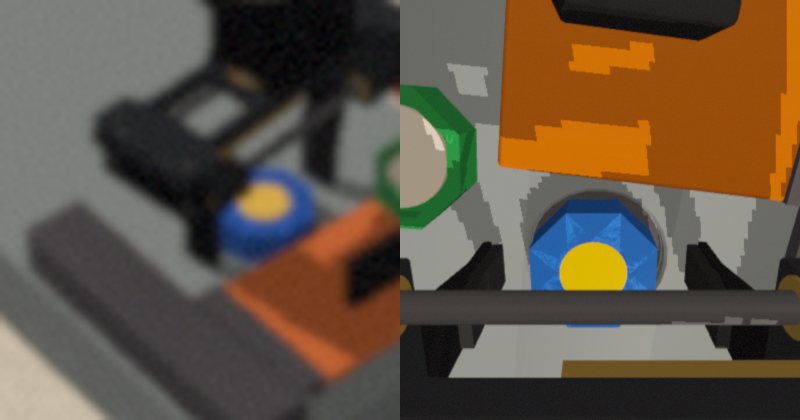

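```bash
python3 -m creep '[[[1,0,0,-30,0,0,0],[1,0,0,-70,0,0,0],[1,-15,0,-100,0,0,0],[1,-30,0,-100,0,0,0],[1,-30,0,-100,0,0,0]]]'
python3 -m creep '[[[1,0,0,0,0,0,0],[1,0,0,0,0,0,0],[1,0,0,0,0,0,0]]]'
cat > d.py <<'E'
from h import *
def dot(f):
    p=ctrl.camera_params("wrist");w=ctrl.get_image("wrist");cv2.imwrite(f,w[:,:,::-1]);h=hsv(w)
    y=(h[...,0]>18)&(h[...,0]<32)&(h[...,1]>150);y[250:]=0;y[:,:150]=0;y[:,420:]=0
    m,s,c=comp(y);e=cv2.fitEllipse(max(cv2.findContours(m.astype(np.uint8),0,1)[0],key=cv2.contourArea));print(s,e);return p,e[0]
E
python3 - <<'E'
from d import *;import pickle
a=dot("pics/w11.png");pickle.dump(a,open("a.pkl","wb"))
for z in(.075,.082):print(z,ray("",a[1],z,a[0]).round(4))
E
python3 -m creep '[[[1,-30,0,0,0,0,0],[1,-60,0,0,0,0,0],[1,-70,0,0,0,0,0],[1,-70,0,0,0,0,0],[1,-70,0,0,0,0,0]]]'
python3 -m creep '[[[1,0,0,0,0,0,0],[1,0,0,0,0,0,0],[1,0,0,0,0,0,0]]]'
python3 - <<'E'
from d import *;import pickle
a=pickle.load(open("a.pkl","rb"));b=dot("pics/w12.png")
for z in(.070,.075,.079,.082):print(z,ray("",a[1],z,a[0]).round(4),ray("",b[1],z,b[0]).round(4))
o=cv2.imread("pics/w12.png");cv2.imwrite("pics/w12c.png",o[:250])
E
```

```text
time: 22.2
position: [0.5744, 0.0568, 0.1637]
tool_rot: [2.107, 2.329, 0.001]
ft_force: [-0.1, -0.7, -0.6]
grip_width: 0.998
time: 22.5
position: [0.5731, 0.0607, 0.1618]
tool_rot: [-2.101, -2.334, 0.003]
ft_force: [-0.4, 0.6, -0.6]
grip_width: 0.999
[ 254  144   43   43 1447] ((274.8544921875, 165.34780883789062), (41.651309967041016, 42.42650604248047), 89.63563537597656)
0.075 [0.5702 0.0897 0.075 ]
0.082 [0.57  0.091 0.082]
time: 23.05
position: [0.5811, -0.0081, 0.1627]
tool_rot: [-2.101, -2.334, -0.001]
ft_force: [0.3, 1.1, 0.7]
grip_width: 1.0
time: 23.35
position: [0.5812, -0.0087, 0.1629]
tool_rot: [-2.101, -2.335, -0.0]
ft_force: [-0.4, -0.2, -0.2]
grip_width: 0.996
[ 250   30   48   50 1850] ((273.49725341796875, 54.30564498901367), (46.23318862915039, 49.1046142578125), 179.71299743652344)
0.07 [0.5703 0.0887 0.07  ] [0.57   0.0903 0.07  ]
0.075 [0.5702 0.0897 0.075 ] [0.57   0.0898 0.075 ]
0.079 [0.5701 0.0904 0.079 ] [0.5701 0.0895 0.079 ]
0.082 [0.57  0.091 0.082] [0.5701 0.0892 0.082 ]
```

The two rays to the dot meet at z ≈ 0.0755 m (0.075 expected when seated, 0.082 if still on the deck), at (0.570, 0.090), so the holder is down flat with the dot up. Picture limit reached, so I continue by numbers: close the fingers and go behind the tab.

```bash
python3 -m creep '[[[0,30,3,-20,0,0,0],[0,60,6,-20,0,0,0],[0,90,9,-20,0,0,0],[0,120,10,-20,0,0,0],[0,130,10,-20,0,0,0]]]' 20
python3 -m creep '[[[0,30,3,0,0,0,0],[0,60,6,0,0,0,0],[0,90,9,0,0,0,0],[0,110,9,0,0,0,0],[0,118,9,0,0,0,0]]]'
python3 -m creep '[[[0,0,0,0,0,0,0.06],[0,0,0,0,0,0,0.127],[0,0,0,0,0,0,0.127],[0,0,0,0,0,0,0.127]]]'
python3 - <<'E'
from h import *
s=ctrl.get_state();print(s["time"],s["position"].round(4),s["tool_rot"],s["ft_force"],s["grip_width"])
im=ctrl.get_image("top");h=hsv(im);H,S,V=[h[...,i] for i in range(3)]
o=np.zeros(H.shape,bool);o[165:235,180:270]=1
m,st,c=comp(o&(H<15)&(S>180));print("orange bbox",st,"right edge y",ray("top",(st[0]+st[2]-.5,200),.085).round(4))
E
```

```text
time: 23.9
position: [0.577, 0.1251, 0.1828]
tool_rot: [-2.095, -2.339, -0.002]
ft_force: [-0.1, 0.3, -0.1]
grip_width: 0.633
time: 24.4
position: [0.5737, 0.2407, 0.1827]
tool_rot: [-2.1, -2.336, 0.001]
ft_force: [0.0, -0.1, -0.0]
grip_width: 0.171
time: 24.8
position: [0.5746, 0.2373, 0.1831]
tool_rot: [2.247, 2.195, -0.0]
ft_force: [-0.3, 0.2, -0.7]
grip_width: 0.006
24.8 [0.5746 0.2373 0.1831] [ 2.24668489e+00  2.19518438e+00 -3.05813694e-04] [-0.30994517  0.16551135 -0.68635244] 0.006367596448456734
orange bbox [ 189  175   38   47 1636] right edge y [0.5783 0.1342 0.085 ]
```

```bash
python3 -m creep '[[[0,0,0,30,0,0,0],[0,0,0,60,0,0,0],[0,0,0,80,0,0,0],[0,0,0,88,0,0,0],[0,0,0,88,0,0,0]]]'
python3 -m creep '[[[0,-8,0,0,0,0,0],[0,-16,0,0,0,0,0],[0,-22,0,0,0,0,0],[0,-28,0,0,0,0,0],[0,-33,0,0,0,0,0]]]'
python3 -m creep '[[[0,-6,0,0,0,0,0],[0,-12,0,0,0,0,0],[0,-18,0,0,0,0,0],[0,-24,0,0,0,0,0],[0,-30,0,0,0,0,0]]]'
python3 -m creep '[[[0,-6,0,0,0,0,0],[0,-12,0,0,0,0,0],[0,-18,0,0,0,0,0],[0,-24,0,0,0,0,0],[0,-30,0,0,0,0,0]]]'
```

```text
time: 25.35
position: [0.5737, 0.2381, 0.0941]
tool_rot: [-2.247, -2.196, 0.003]
ft_force: [-0.3, 0.3, 0.6]
grip_width: 0.003
time: 25.85
position: [0.5739, 0.2055, 0.0956]
tool_rot: [-2.247, -2.195, -0.002]
ft_force: [0.7, 1.8, 0.6]
grip_width: 0.008
time: 26.35
position: [0.573, 0.1754, 0.0951]
tool_rot: [2.247, 2.196, 0.001]
ft_force: [0.8, 1.5, 1.3]
grip_width: 0.001
time: 26.85
position: [0.5722, 0.1453, 0.095]
tool_rot: [2.247, 2.196, 0.0]
ft_force: [0.7, 2.5, 1.0]
grip_width: 0.003
```

Force is about 2 N, so it slides freely past the holder. About 30 mm is left.

```bash
python3 -m creep '[[[0,-6,0,0,0,0,0],[0,-12,0,0,0,0,0],[0,-18,0,0,0,0,0],[0,-22,0,0,0,0,0],[0,-24,0,0,0,0,0]]]'
python3 -m creep '[[[0,-1,0,0,0,0,0],[0,-2,0,0,0,0,0],[0,-3,0,0,0,0,0],[0,-4,0,0,0,0,0]]]'
python3 -m creep '[[[0,-1,0,0,0,0,0],[0,-2,0,0,0,0,0],[0,-3,0,0,0,0,0]]]'
```

```text
time: 27.35
position: [0.5715, 0.1211, 0.0949]
tool_rot: [-2.248, -2.195, 0.001]
ft_force: [1.5, 1.7, 0.3]
grip_width: 0.005
time: 27.75
position: [0.5715, 0.1183, 0.095]
tool_rot: [-2.246, -2.196, -0.001]
ft_force: [-0.1, 3.7, -0.0]
grip_width: 0.006
time: 28.05
position: [0.5714, 0.1182, 0.095]
tool_rot: [-2.243, -2.196, -0.005]
ft_force: [2.5, 8.8, -1.3]
grip_width: 0.005
```

```bash
python3 -m creep '[[[0,-1,0,0,0,0,0],[0,-2,0,0,0,0,0],[0,-2,0,0,0,0,0]]]'
python3 -m creep '[[[0,6,0,0,0,0,0],[0,20,0,0,0,0,0],[0,40,0,-20,0,0,0],[0,60,0,-60,0,0,0],[0,80,0,-100,0,0,0]]]'
python3 -m creep '[[[0,40,-20,-30,0,0,0],[0,80,-40,-50,0,0,0],[0,120,-60,-50,0,0,0],[0,120,-60,-50,0,0,0]]]'
python3 - <<'E'
from h import *
s=ctrl.get_state();print(s["time"],s["position"].round(4),s["ft_force"])
im=ctrl.get_image("top");cv2.imwrite("pics/t9.png",im[:,:,::-1]);h=hsv(im);H,S,V=[h[...,i] for i in range(3)]
o=np.zeros(H.shape,bool);o[165:240,180:300]=1
m,st,c=comp(o&(H<15)&(S>180));print("orange",st,c)
for u in(st[0]-.5,st[0]+st[2]-.5):print("edge",ray("top",(u,200),.085).round(4))
d=o&(V<40);d[:180]=0;d[225:]=0;m,st,c=comp(d);print("tab",st,c,ray("top",c,.119).round(4))
b=o&(H>100)&(H<125)&(S>150);print("blue visible px",b.sum())
im0=cv2.imread("pics/top0.png")[:,:,::-1];h0=hsv(im0.copy())
for n,k in(("green",lambda h:(h[...,0]>50)&(h[...,0]<80)&(h[...,1]>120)),("red",lambda h:((h[...,0]<5)|(h[...,0]>175))&(h[...,1]>200))):
    for hh in(h0,h):
        r=k(hh);r[:225]=0;r[310:]=0;r[:,:180]=0;r[:,320:]=0;m,s2,c2=comp(r);print(n,s2,c2.round(1))
E
```

```text
time: 28.35
position: [0.5714, 0.1182, 0.0951]
tool_rot: [-2.24, -2.197, -0.008]
ft_force: [2.7, 11.0, -2.0]
grip_width: 0.005
time: 28.85
position: [0.5724, 0.1929, 0.1953]
tool_rot: [2.248, 2.195, -0.005]
ft_force: [1.4, 0.1, -0.2]
grip_width: 0.002
time: 29.25
position: [0.5114, 0.3231, 0.2452]
tool_rot: [-2.23, -2.207, -0.002]
ft_force: [-1.4, 0.2, 0.5]
grip_width: 0.005
29.25 [0.5114 0.3231 0.2452] [-1.43431586  0.18926572  0.54454695]
orange [ 226  176   38   46 1628] [245.04299754 198.29484029]
edge [0.5783 0.1366 0.085 ]
edge [0.5774 0.0456 0.085 ]
tab [238 192   3  22  61] [238.98360656 202.6557377 ] [0.5676 0.1022 0.119 ]
blue visible px 0
green [216 228  24  24 171] [227.2 240.5]
green [216 228  23  24 172] [227.1 240.3]
red [265 278  21  17 175] [275.3 286.3]
red [265 278  21  17 174] [275.3 286.3]
```

The shutter is firm on its stop: tab at y 0.1022 against 0.1017 expected at home, no blue visible, green and red unmoved. The robot is clear, so I hand in.

```bash
python3 -c "
from bench import ctrl
print(ctrl.close_job())"
```

```text
the job is handed in; nothing more can be done
None
```

The blue holder is seated rim side down in the port with its yellow dot up, and the orange shutter is pushed home over it. I handed the job in at about 29 s of the 58 s allowed.

**What went wrong:** my first grasp failed. I lowered the fingers before they had fully opened, and they flipped the tipped holder back onto its edge on the deck. I measured it again, tipped it over from the other side, gripped it properly and slid it along the deck into the port.

**Last checks:**
- **Holder in the port:** two wrist views put the dot at about 75.5 mm above the table. That compares with 75 mm when seated and 82 mm if it were still on the deck.
- **Shutter:** it slid over the holder at about 2 N, then stopped firmly, rising to 11 N with no further movement. The tab was within 1 mm of its expected home position.
- **Other objects:** the green and red holders had not moved in the top view. I did not re-measure the beakers, brush and jar; the arm stayed above them or away from them.
- **Pictures:** I used all 12 views, so the final shutter check was by numbers only. Shutter travel was measured to about 1–2 mm.

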